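Check the lever lid of a donated bin

TASK

At the thrift store's sorting table, test the lid of the square bin (not the round one): with your fingertips press its front lever down until the lid stands fully open, without forcing it against its stop, and keep it fully open for two seconds. Then ease the lever back up so that the lid comes down slowly all the way shut without slamming, and move away. Work the lid only through the lever, grasp nothing, and leave the round bin, mug, jar and bowl alone.

Things in the scene. Friction and masses are not known exactly. Their poses are not given: they have to be found in the camera images.
- square_bin: Countertop waste bin, square outline, blue plastic, 160 x 160 mm, 160 high, fixed on a low wooden riser 200 x 200 mm, 2 to 30 mm high (varies). Origin: centre of the bin's underside, on the riser; z up; front with the lever faces its -x. Steel lid 172 x 172 mm (top 178 mm above the origin when shut), hinged along the rear (+x) rim; its front edge swings up and back, to 325 mm.
- square_bin_pivot (a point): Centre of the horizontal axle of the square bin's lever, in a black bracket on the front wall: 88 mm in front of the bin's origin and 100 mm above it. Axes as the bin's. Does not move.
- square_bin_paddle (a point): Point to press, on the upper face of the square bin's lever, a steel plate 90 mm wide (bin's y), 8 thick, spanning 80 to 133 mm from the axle; this point is mid-width, 110 mm from the axle. At rest the plate slopes 0.3 rad up away from the bin: the point is 105 mm in front of the axle and 33 mm above it. Fully pressed it slopes 0.3 rad down: 33 mm below the axle. Moves with the lever.
- square_bin_lever (a joint): Lever angle of the square bin, rad: 0 = at rest (up), 0.6 = pressed down to its stop. The weight of the lid and a spring push it back up; pressing at square_bin_paddle takes about 4 to 10 N. At the stop it is rigid: it must not be forced with more than 50 N. It turns the lid through a rigid link.
- square_bin_lid (a joint): Lid angle of the square bin, rad: 0 = shut, 1.2 = fully open (level when shut). Always twice the lever angle. If the lever is let go the lid falls and slams; at square_bin_paddle, 10 mm/s of upward motion lets the lid close at about 0.18 rad/s. More than 2.5 rad/s counts as a slam.
- round_bin: Bin of the same height, materials, lever and lid linkage, on its own riser, but with a round outline 160 mm across and a round lid 172 mm across. Origin at the centre of its underside, front (lever) to its own -x, pressing point of its lever 193 mm in front of the centre. Not to be operated.
- round_bin_lid (a joint): Lid angle of the round bin, rad: 0 = shut. It must stay shut.
- mug: Loose blue ceramic mug, 76 mm across, 90 mm high, handle at its +y, origin at the centre of its underside. Stands far out on the left (+y). Leave it alone.
- jar: Loose glass jar with a steel cap, 48 mm across, 95 mm high, origin at the centre of its underside. Stands in the gap between the two bins or their levers. Leave it alone.
- bowl: Loose white ceramic bowl, 120 mm across, 50 mm high, origin at the centre of its underside. Stands far out on the right (-y). Leave it alone.

How it is judged:
By the outcome, as a careful person would: the job done as asked, in the order asked, and still so for the second after the job is handed in, with the robot touching nothing.
It also fails if it takes over 45 s, if anything falls off the work surface, if the arm or the gripper's body presses on something with over 40 N, if the wrist force passes 120 N, or if a joint passes its speed limit or range.

ROBOT

A 7-joint arm with a two-finger parallel gripper is mounted at the origin on the work surface. World frame = base frame: x ahead of the robot, y to its left, z up, the work surface at z = 0. Lengths are in mm, angles in rad, forces in N, time in s.
With the tool pointing down it reaches from about 400 to 875 mm from the base axis. Payload 19.3 kg.
Tool frame: the origin (TCP) lies at the very end of the fingers, on their centre line; the grasp point (between the pads) lies 19 mm behind it (grip_point_offset is the z of the grasp point in the tool frame, in mm); z points along the fingers, x is the direction in which the jaws open and shut, and the axes are right-handed (so a half turn about z gives the same grasp; the last joint's range is limited). The gripper opens to 85 mm and grips with 20 to 120 N. Pads are 22 mm wide; open, the fingers measure 114 mm over their backs; the gripper's body (76 mm by 85 mm) begins 54 mm behind the grasp point. The pads swing forward as they close: fully open they stand 13 mm farther back than shut.
Start: joints at [-1.261, 0.521, -0.036, 1.599, 0.021, 1.021, -0.113], TCP at [231.727, 580.446, 231.291] pointing down, gripper open.
Joint ranges: [-2.91, 2.91], [-0.3, 2.13], [-1.5, 1.42], [0.17, 2.43], [-1.26, 4.41], [0.16, 1.93], [-2.52, 2.52]. Speed limits (rad/s): [1.89, 1.89, 2.39, 2.39, 3.01, 3.01, 3.01].

INTERFACE

Orientations are given as a 3x3 rotation matrix whose columns are the frame's x, y, z axes.
In Python, from workcell import movep, movel, goto_joints, open_gripper, clamp, wait, inverse_kinematics, read_state, camera, PlanningError, finish_job, grip_point_offset gives the robot as it stands. Calls block until the motion is done:
- movep(position, orientation): joint-space move of the TCP to a pose.
- movel(position, frame=None, max_speed=150, guard=None): straight line of the TCP; frame=None keeps the orientation; max_speed is the mean speed in mm/s. With guard (N) it stops when the force on the tool has changed by that much, and returns True; else False.
- goto_joints(angles): joint-space move.
- open_gripper() and clamp(): open the fingers fully, or close them until they stop; the grip force is fixed at half the most.
- wait(seconds).
- inverse_kinematics(position, orientation): joint angles nearest the present ones, or None.
- read_state(): the state.
- camera(name): name is "scene" or "top"; returns a dict with "image" (480x640x3 uint8, blue, green, red), "range_z" (480x640 float32, mm along the optical axis (not along the pixel's ray), 0 where there is no reading), "fx", "fy", "cx", "cy" (pixels), "dist_coeffs" ([k1, k2, p1, p2, k3] as OpenCV has them; the pictures are not rectified), "cam_to_world" (4x4, takes a point from camera to world coordinates). Camera axes: x right, y up, looking along -z (the intrinsics and any distortion apply to the point x, -y, -z); pixel columns grow to the right and rows downward; lengths in mm; the calibration is good to about 2 mm. A picture is of the moment at which its call begins.
A pose or a line that the arm cannot do raises PlanningError and nothing moves.
- finish_job(): hands the job in, once; it reports no verdict.
The state is a dict: "time": time; "qpos": joint angles; "qvel": joint speeds; "joint_efforts": joint torques, N m; "eef_pos": TCP position; "tool_rot": TCP orientation; "ft_force": force on the tool from outside, world axes, zero at the start; "torque": the same for the moment, N m; "finger_gap": finger opening in mm.
Only numpy, scipy, OpenCV 4.12 (cv2) and the standard library are available. Lean on these libraries where they do the work, as an engineer would, in place of code of your own. Each camera call takes 0.05 s, during which the arm holds its last target.

## Working session

There is one attempt and no reset: what is moved stays moved. The work goes in short steps, each a Python script; the robot and the scene stay as the last script left them, time stands still between calls to the robot, and variables do not carry over. Pictures are saved under pics/ and viewed, and the job is handed in when it is done.

```bash
mkdir -p pics; ls
python3 - <<'E'
from workcell import *
import cv2, numpy as np
for n in("scene","top"):
    c=camera(n); cv2.imwrite(f"pics/{n}0.png",c["image"]); np.savez(f"{n}0.npz",**{k:np.array(v) for k,v in c.items()})
    print(n,c["fx"],c["fy"],c["cx"],c["cy"],c["dist_coeffs"]); print(np.round(c["cam_to_world"],3)); print((np.array(c["range_z"])>0).mean())
s=read_state();print(s);print(grip_point_offset)
E
```

```text
pics
scene 461.27129999691687 461.27129999691687 323.14892878214994 236.62822380299627 [-0.0723161  0.         0.         0.         0.       ]
[[-8.810000e-01 -3.410000e-01  3.290000e-01  1.023158e+03]
 [ 4.740000e-01 -6.420000e-01  6.020000e-01  7.840100e+02]
 [ 6.000000e-03  6.860000e-01  7.270000e-01  1.092075e+03]
 [ 0.000000e+00  0.000000e+00  0.000000e+00  1.000000e+00]]
0.99603515625
top 464.0780185298788 464.0780185298788 321.7112430482116 246.40533694610875 [-0.11747288  0.          0.          0.          0.        ]
[[ 1.000000e-03  9.900000e-01 -1.400000e-01  3.838300e+02]
 [-1.000000e+00  2.000000e-03  9.000000e-03  1.398400e+01]
 [ 1.000000e-02  1.400000e-01  9.900000e-01  1.452288e+03]
 [ 0.000000e+00  0.000000e+00  0.000000e+00  1.000000e+00]]
0.99607421875
{'time': 0.1, 'qpos': array([-1.26122336,  0.52200155, -0.0362845 ,  1.59990321,  0.02116928,
        1.02108379, -0.11281395]), 'qvel': array([-8.22003232e-04, -1.16213460e-03,  7.88943019e-05, -1.12336402e-03,
       -9.74568751e-04,  6.92215476e-04, -2.89236389e-04]), 'joint_efforts': array([ 4.16943411e-03, -9.28491783e+01,  1.98433086e+00, -3.70535338e+01,
        1.80970982e-02,  5.37156491e-03,  9.08642249e-06]), 'eef_pos': array([231.63540465, 580.19270957, 230.77149073]), 'tool_rot': array([[ 3.70782910e-01,  9.28719513e-01, -3.15078789e-04],
       [ 9.28719017e-01, -3.70783038e-01, -9.61827405e-04],
       [-1.01009375e-03,  6.40095006e-05, -9.99999488e-01]]), 'ft_force': array([ 0.74148964,  0.34030691, -0.27641013]), 'torque': array([-0.00526498,  0.04745544, -0.03819436]), 'finger_gap': 85.29206003619254}
-18.700000000000003
```

View pics/scene0.png

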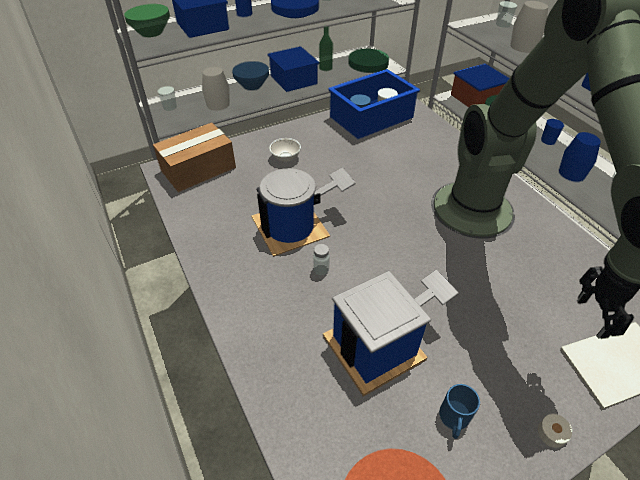

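View pics/top0.png

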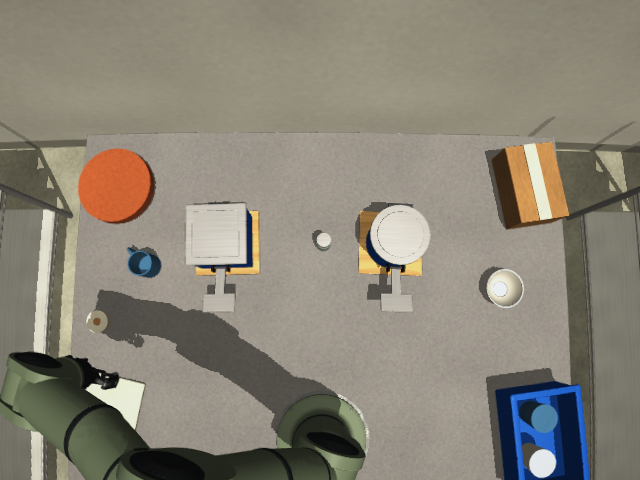

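The top view shows the square lid around (217,235) with its paddle at about (219,303), and the round bin at about (400,235). The jar is at (323,240) and the mug at (143,262). In the scene view the square bin's paddle is at about (438,287). Next I'll measure these with depth and calibration.

```bash
cat > h.py <<'E'
import numpy as np, cv2
def cloud(d):
    K=np.array([[float(d["fx"]),0,float(d["cx"])],[0,float(d["fy"]),float(d["cy"])],[0,0,1]])
    z=np.array(d["range_z"]).astype(float); h,w=z.shape
    u,v=np.meshgrid(np.arange(w),np.arange(h))
    p=cv2.undistortPoints(np.stack([u,v],-1).reshape(-1,1,2).astype(float),K,np.array(d["dist_coeffs"],float)).reshape(h,w,2)
    P=np.stack([p[...,0]*z,-p[...,1]*z,-z,np.ones_like(z)],-1)
    W=P@np.array(d["cam_to_world"]).T
    W[z==0]=np.nan
    return W[...,:3]
E
python3 - <<'E'
from h import *
for n in("top","scene"):
    d=np.load(n+"0.npz"); W=cloud(d); img=d["image"]
    if n=="top": lid0,box,pad0,ris=(217,235),(165,185,275,345),(219,303),(254,260)
    else: lid0,box,pad0,ris=(380,310),(300,260,470,400),(438,287),(345,357)
    print(n,"lid",W[lid0[1],lid0[0]],"pad",W[pad0[1],pad0[0]],"riser",W[ris[1],ris[0]])
    zl=np.nanmedian(W[lid0[1]-8:lid0[1]+8,lid0[0]-8:lid0[0]+8,2])
    m=np.zeros(W.shape[:2],np.uint8); x0,y0,x1,y1=box
    m[y0:y1,x0:x1]=(abs(W[y0:y1,x0:x1,2]-zl)<12)
    k,l,st,c=cv2.connectedComponentsWithStats(m); lab=l[lid0[1],lid0[0]]
    P=W[l==lab]; r=cv2.minAreaRect(P[:,:2].astype(np.float32)); print(" lid z",zl,"rect",r,"z std",P[:,2].std())
    # paddle
    zp=W[pad0[1],pad0[0],2]
    m[:]=0; m[y0:y1,x0:x1]=(abs(W[y0:y1,x0:x1,2]-zp)<22)&(W[y0:y1,x0:x1,0]<np.nanmin(P[:,0])-15)
    k,l,st,c=cv2.connectedComponentsWithStats(m); lab=l[pad0[1],pad0[0]]; Q=W[l==lab]
    Q=Q[Q[:,0]<Q[:,0].min()+54]  # plate
    r=cv2.minAreaRect(Q[:,:2].astype(np.float32)); print(" pad n",len(Q),"rect",r,"z",Q[:,2].min(),Q[:,2].max(),Q.mean(0))
    A=np.c_[Q[:,:2],np.ones(len(Q))]; print(" plane",np.linalg.lstsq(A,Q[:,2],rcond=None)[0])
    # others
    h,w=W.shape[:2]
    if n=="top":
        for nm,(u,v) in dict(jar=(323,240),mug=(138,262),rpad=(396,303),rlid=(400,235),table=(300,200)).items(): print(nm,W[v,u])
E
```

```text
top lid [593.67857218 291.51288107 192.04918142] pad [407.7937856  290.61089659 144.06797004] riser [544.73417282 212.19763938  10.84135906]
 lid z 189.00143798661952 rect ((601.0372314453125, 296.9275207519531), (177.20376586914062, 171.1197967529297), 1.9418505430221558) z std 3.3757052701464008
 pad n 572 rect ((412.3541259765625, 292.91705322265625), (53.9136962890625, 91.35978698730469), 2.2434518337249756) z 131.1358730709751 159.51296284822365 [410.26616654 293.00781972 145.61080832]
 plane [-3.10800992e-01 -7.91352237e-03  2.75440664e+02]
jar [595.86134421  -2.63615093  91.6617231 ]
mug [536.44188908 580.96488228  15.97230139]
rpad [ 408.76591488 -208.58160944  138.74074696]
rlid [ 597.32446107 -217.25451984  176.57897936]
table [740.45395457  70.18019435  -2.13387376]
scene lid [607.54929751 305.80804608 186.29133562] pad [415.66106311 293.83259237 141.82679469] riser [692.73938343 301.34937337  27.89458302]
 lid z 188.7190223631717 rect ((602.7027587890625, 300.13031005859375), (178.1874542236328, 174.0800323486328), 1.6765937805175781) z std 2.9973473194745948
 pad n 645 rect ((411.9122009277344, 294.662109375), (52.176048278808594, 91.41311645507812), 3.3606889247894287) z 130.49819363181064 155.835696041936 [413.0575345  296.91557037 144.38632114]
 plane [-3.05812053e-01 -1.64818410e-02  2.75598009e+02]
```

Both views agree:
- **Lid:** the top is at z≈189, so the riser is about 11 mm high.
- **Bin:** origin ≈ (602, 298.5), yaw ≈ 0.03.
- **Pressing point:** about (409, 293, 144). The slope is 0.31 and the plate measures about 53×91 mm, both matching the given values.

Next I'll go above the paddle with the fingers shut.

```bash
cat >> h.py <<'E'
yaw=0.03; O=np.array([602,298.5,11.]); c,s=np.cos(yaw),np.sin(yaw)
R=np.array([[-s,c,0],[c,s,0],[0,0,-1.]])
def P(front,z): return [O[0]-front*c,O[1]-front*s,z]
FR=88+107
E
python3 - <<'E'
from workcell import *; from h import *
clamp()
print(read_state()["time"])
movep(P(FR,215),R); 
s=read_state();print(s["time"],s["eef_pos"],s["ft_force"],s["finger_gap"])
hit=movel(P(FR,160),max_speed=60)
s=read_state();print(s["time"],s["eef_pos"],s["ft_force"])
for n in("scene","top"): cv2.imwrite(f"pics/{n}1.png",camera(n)["image"])
E
```

```text
0.8667
2.1417 [406.85234826 293.71278751 215.11249832] [ 0.99333022  0.21041773 -0.47229971] -0.09667414368204105
3.2083 [407.24948451 292.78900138 160.31700059] [-0.33026138 -0.28131602  0.02379528]
```

View pics/scene1.png

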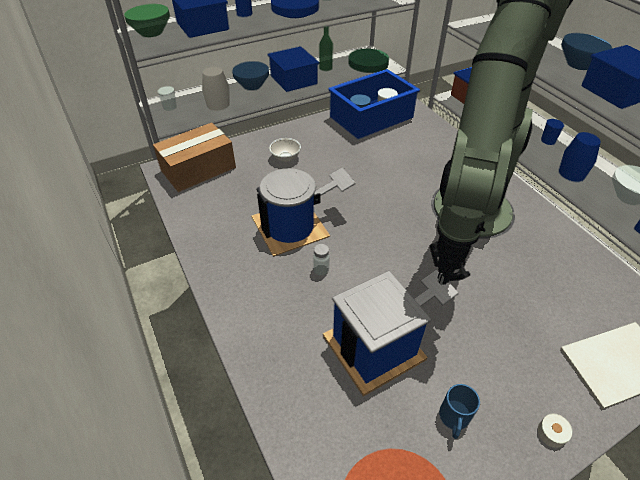

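The scene view shows the shut fingertips just above the square bin's paddle, at about (452,280). I'll press now, with a force guard.

Run:
```python
from workcell import *; from h import *
def rep(t):
    s=read_state();print(t,round(s["time"],2),np.round(s["eef_pos"],1),np.round(s["ft_force"],1));return s
print(movel(P(FR,138),max_speed=25,guard=3)); rep("contact")
for z in (125,110,95,86):
    print(movel(P(FR,z),max_speed=25,guard=20)); s=rep(z)
    if s["ft_force"][2]>18: break
z=85
while z>=74:
    g=movel(P(FR,z),max_speed=8,guard=12); s=rep((z,g))
    if g or s["ft_force"][2]>16: break
    z-=1
d=camera("top"); W=cloud(d); cv2.imwrite("pics/top2.png",d["image"])
d=camera("scene"); cv2.imwrite("pics/scene2.png",d["image"]); np.savez("scene2.npz",**{k:np.array(v) for k,v in d.items()})
rep("end")
```

```text
True
contact 3.85 [407.  292.6 148.4] [0.9 1.3 3.6]
False
125 4.95 [407.1 292.6 125.1] [-3.4  0.1  4. ]
False
110 5.7 [407.2 292.7 110.1] [-2.2 -0.3  5. ]
False
95 6.45 [407.1 292.7  95.1] [1.5 0.  3.8]
False
86 6.96 [406.8 292.6  85.9] [-1.4 -0.7  2.4]
(85, False) 7.23 [407.  292.6  85. ] [-0.8  0.3  2.4]
(84, False) 7.51 [407.2 292.6  84. ] [ 0.2 -0.9  2.3]
(83, False) 7.78 [407.2 292.7  83. ] [0.2 0.5 2.5]
(82, False) 8.06 [407.4 292.7  82.2] [ 0.6 -2.   9.6]
(81, False) 8.33 [407.6 292.8  81.5] [ 1.  -1.9 13.7]
(80, False) 8.61 [407.8 292.8  80.7] [ 0.1 -2.8 19.5]
end 8.71 [407.8 292.8  80.8] [ 0.6 -2.8 19. ]
```

View pics/scene2.png

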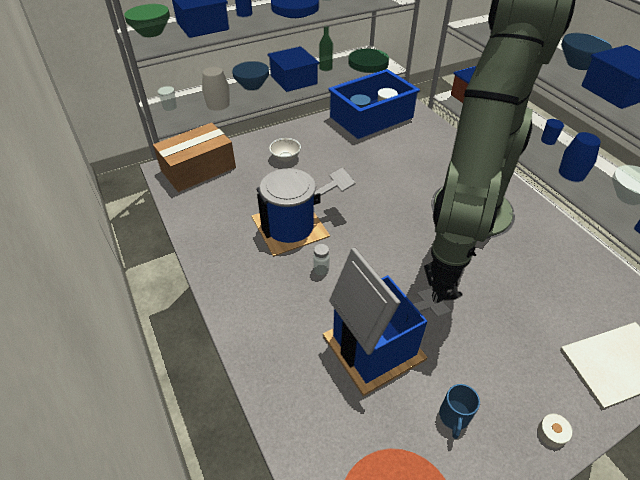

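The scene view shows the lid standing open, with its upper edge at about (353,252). The force rose from 2.4 to 19 N at z≈81–82, where the stop was expected. I'll hold there and check the lid height.

Run:
```python
from workcell import *; from h import *
d=np.load("scene2.npz"); W=cloud(d)
Q=W[245:350,325:405].reshape(-1,3); Q=Q[(Q[:,2]>225)&(abs(Q[:,1]-300)<80)&(Q[:,0]<720)&(Q[:,0]>560)]
print("lid top z (expect ~336)",np.percentile(Q[:,2],[50,99]),"n",len(Q)); 
pl=np.linalg.svd(Q-Q.mean(0),full_matrices=False)[2][2]; print("lid angle",np.arccos(abs(pl[2])))
wait(2.6); s=read_state(); print(s["time"],s["eef_pos"],s["ft_force"])
```

```text
lid top z (expect ~336) [290.92754647 337.67819349] n 2794
lid angle 1.192411195812166
11.3083 [407.79391927 292.80528625  80.75874967] [ 1.10374762 -3.23070161 19.59645827]
```

The lid is at 1.19 rad and its top at 338 mm, so it is fully open, and it was held for over 2.6 s. Now I'll ease it shut.

Run:
```python
from workcell import *; from h import *
def rep(t):
    s=read_state();print(t,round(s["time"],2),np.round(s["eef_pos"],1),np.round(s["ft_force"],1));return s
for z in (115,140,158):
    movel(P(FR,z),max_speed=10 if z!=140 else 9); rep(z)
d=camera("scene"); cv2.imwrite("pics/scene3.png",d["image"])
movel(P(FR,230),max_speed=80); rep("up")
movep([250,450,260],R); s=rep("away")
wait(0.5)
for n in("scene","top"):
    d=camera(n); W=cloud(d); cv2.imwrite(f"pics/{n}4.png",d["image"])
    u,v=((380,310) if n=="scene" else (217,235))
    print(n,"lid z",np.nanmedian(W[v-8:v+8,u-8:u+8,2]))
    if n=="top":
        for nm,(u,v) in dict(pad=(219,303),jar=(323,240),mug=(138,262),rpad=(396,303),rlid=(400,235)).items(): print(nm,W[v,u])
rep("end")
```

```text
115 14.96 [407.1 292.7 115. ] [-2.7  0.1  4. ]
140 17.88 [407.1 292.7 140. ] [4.3 1.1 3.9]
158 19.83 [407.1 292.6 158. ] [-0.6  0.4 -0.3]
up 20.93 [406.9 292.5 229.6] [0.2 0.4 0.4]
away 21.83 [250.7 449.4 259.7] [ 0.6  0.3 -0.8]
scene lid z 188.88041894237273
top lid z 189.08363767782646
pad [407.65915131 289.05671668 151.41796916]
jar [596.23681853  -2.66558214  89.25226269]
mug [535.32919832 576.8310227   26.44448022]
rpad [ 408.84448796 -209.28292235  134.60170223]
rlid [ 597.09947348 -217.01083289  177.92336644]
end 22.43 [250.1 450.  260. ] [-0.2  0.6 -0.3]
```

View pics/scene4.png

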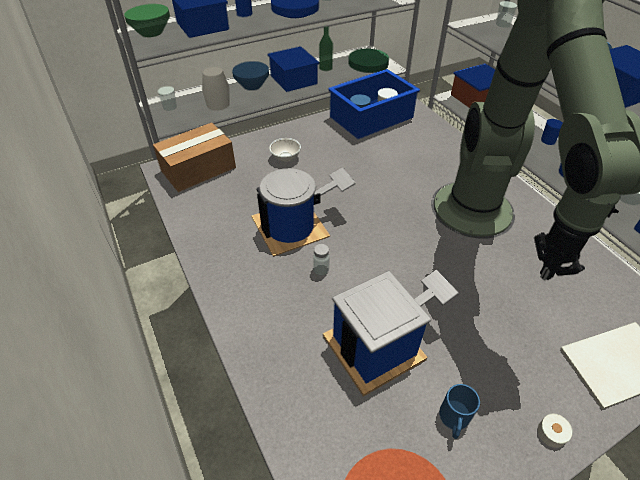

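View pics/top4.png

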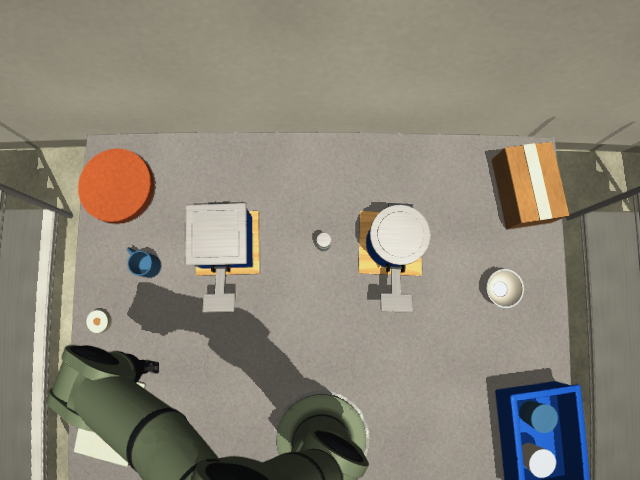

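Both views show the lid shut (217,235), the lever back at rest (219,303), everything else where it was and the arm clear.

```bash
python3 -c "
from workcell import *
finish_job()"
```

```text
the job is handed in; nothing more can be done
```

I opened the square bin's lid with its front lever, held it fully open, eased it shut, moved away and handed the job in at about 22 s.

- **Opening:** With the fingers shut, I pressed the lever down to its stop. The force there was about 19–20 N, below the 50 N limit. The lid measured 1.19 rad with its top edge at 338 mm, against 1.2 rad and about 336 mm expected.
- **Holding:** It stayed against the stop for about 2.7 s.
- **Closing:** I let the lever up at about 10 mm/s on average, roughly 0.2 rad/s at the lid. The fingers stayed on the paddle until near its rest height, and the force then dropped to zero. I did not measure the lid's speed directly.
- **Final checks:** The lid top is back at 189 mm, the same as before, and the lever is at rest. The round bin, mug, jar and bowl look unmoved in both views. Single-pixel depth readings varied by several mm (about 10 mm on the mug), which I put down to sensor noise. No check failed.

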